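# Shut down the bead torch and swing up its glare screen

## Robot

A 6-joint arm with a two-finger parallel gripper is mounted at the origin on the work surface. World frame = base frame: x ahead of the robot, y to its left, z up, the work surface at z = 0. Lengths are in m, angles in rad, forces in N, time in s.
With the tool pointing down it reaches from about 0.2 to 0.875 m from the base axis. Payload 3.4 kg.
Tool frame: the origin (TCP) lies at the very end of the fingers, on their centre line; the grasp point (between the pads) lies 19 mm behind it; z points along the fingers, y is the line along which they close (so a half turn about z gives the same grasp; the last joint's range is limited). The gripper opens to 94 mm and grips with 3 to 60 N. Pads are 16 mm wide; open, the fingers measure 119 mm over their backs; the gripper's body (75 mm by 177 mm) begins 78 mm behind the grasp point.
Start: joints at [1.013, 0.276, 1.505, -0, 1.361, -0.121], TCP at [0.243, 0.521, 0.205] pointing down, gripper open.
Joint ranges: [-2.89, 2.89], [-0.75, 2.08], [0.22, 2.7], [-1.18, 4.32], [0.11, 2.71], [-2.7, 2.7]. Speed limits (rad/s): [2.57, 2.57, 3.14, 3.14, 3.14, 3.14].

## Interface

Orientations are given as a unit quaternion [w, x, y, z].
In Python, from plant import telemetry, vision, ticket gives the robot as it stands. The module is installed in compiled form; this text tells all that it offers.
- The arm moves only by the tool play_rows, never from a script. Its argument "targets" is a list that holds one entry, the list of rows, each a list of 6 numbers: the shift along the world's x, y, z in mm, then the turn, a rotation vector about the world's x, y, z in degrees. A call has 1 to 5 rows; each row shifts and turns the commanded pose from where the row before left it; what a row does not reach is not made up. A row lasts 1/10 s, in which the tool goes at most 50 mm and 8.59 degrees, less where a joint would pass 70% of its speed; a pose out of reach is approached as far as the arm can. A call is refused whole if a number of a shift passes 50 or a number of a turn 8.59, either way. A call with a gripper value outside its range is refused whole. "grip" is the finger opening in mm, from 0 to 94, set as the call begins (left out, the last holds). The fingers move at their own pace and stop on an object; the grip force is fixed at half the most. Time passes only in rows, so rows that do not move let the fingers close. It gives the time, the measured TCP pose, the force, the opening and the grip force at its end, in the units of the state.
- telemetry.read_state(): the state, without advancing time (a new reading comes with each control period).
- vision.camera(name): name is "scene" or "top" or "wrist"; returns the picture (480x640x3 uint8, red, green, blue); there is no depth.
- vision.camera_info(name): a dict with "fx", "fy", "cx", "cy" (pixels), "R" (3x3) and "t" (3): a world point X has camera coordinates R X + t. Camera axes: x right, y down, z forward; pixel columns grow to the right and rows downward; lengths in m; the calibration is good to about 2 mm. A picture is of the moment at which its call begins: read the wrist's pose just before it. camera_info takes no time and is no camera call; for the wrist camera it gives the pose at the moment of the call.
- ticket.close_job(): hands the job in; it is judged then, once.
The state is a dict: "time_s": time; "joints": joint angles; "qd": joint speeds; "effort": joint torques, N m; "tool_pos": TCP position; "tool_rot": TCP orientation; "force": force on the tool from outside, world axes, zero at the start; "moment": the same for the moment, N m; "opening": finger opening in m; "gripper_force": force on a finger pad.
Only numpy, scipy, OpenCV 4.12 (cv2) and the standard library are available. Lean on these libraries where they do the work, as an engineer would, in place of code of your own. Each camera call takes 0.05 s, during which the arm holds its last target. There are 200 camera calls.

## Task

Shut down the bead-making torch: first push the red gas lever all the way over to its far, closed side. Then gently push the counterweighted green glare screen up by its orange bar, past its balance point, so that it stays up by itself, leaning back against its stop; do not fling it. Leave the bead block, the steel block and the cup standing where they are, and finish with the lever closed and the screen up.

Things in the scene. Friction and masses are not known exactly. Their poses are not given: they have to be found in the camera images.
- screen (a joint): Hinge of the green glare screen, rad: 0 = lowered on its stop, sloping up 40 degrees from the hinge towards its free edge; grows as it swings up and over; 0.87 = upright; 1.48 = fully raised, 35 degrees beyond upright, at the back stop. It balances at about 0.7: below, it falls back down; above, it swings on slowly (damped) to the stop by itself. Pushing it up takes about 1 N at the bar.
- screen_bar (a point): Centre of the orange round bar on the screen's free edge, where it is pushed: 12 mm diameter, 170 mm long, level, parallel to the hinge line and 140 mm from it; about 240 mm above the table when lowered, 290 mm when upright. The pane (122 mm wide, in a dark frame) lies between bar and hinge. The point turns with the screen.
- screen_pivot (a point): Middle of the hinge line, 150 mm above the table, between two uprights of the fixed torch stand. z up, y along the hinge line, x level: the lowered screen reaches to -x (the robot's side); the bar is raised by pushing it up and towards +x. A brass torch up to 90 mm high stands below the screen, 20 to 130 mm to -x. A brass counterweight turns between the uprights.
- gas (a joint): Red gas lever, rad: 0 = open, leaning 0.5 rad from upright to the -x side of its block; 1.0 = closed, leaning 0.5 rad to the +x side. It stays where it is left; moving it takes about 1 N at the tip.
- gas_tip (a point): Centre of the red ball (26 mm diameter) at the lever's end, 80 mm from the lever's pivot; 92 to 102 mm above the table.
- gas_base: Brass block, 70 x 50 x 25 mm, fixed to the table, that carries the gas lever; origin at the centre of its underside, z up; the lever's pivot lies 22 mm above the origin, along y; the lever swings towards the block's +x axis to close.
- bead_block: Loose light wooden block, 90 x 70 x 40 mm, with six beads on wires standing up to 105 mm high; leave alone. Origin at the centre of its underside.
- doming_block: Loose dark steel cube, 50 mm, with round hollows; leave alone. Origin at the centre of its underside.
- frit_cup: Loose amber glass cup, 70 mm across and 70 mm high; leave alone. Origin at the centre of its underside.
Things that resemble listed ones, but are neither listed nor needed, are in the scene too. What is shaped like the gas_base but blue or turquoise is not meant.

How it is judged:
On the way, in this order (a step that is already met when the one before it is completed fails the run):
1. the gas lever is pushed over to closed while the screen is still down (value of joint gas above 0.85 rad and value of joint screen below 0.3 rad), for 0.2 s.
2. the screen is up against its back stop (value of joint screen above 1.3 rad), for 0.2 s.
At the end, for the whole second after the job is handed in: The gas lever is closed (joint above 0.85 of 1.0), the screen rests by itself at its back stop (joint above 1.38 of 1.48, not moving), and the bead block, steel cube and cup stand upright within 30 mm of where they began (value of joint gas above 0.85 rad and value of joint screen above 1.38 rad and velocity of joint screen between -0.1 and 0.1 rad/s and distance of each of bead_block, doming_block, frit_cup from where it was at the start of the episode below 0.03 m and angle between each of bead_block, doming_block, frit_cup's own z axis and vertical below 0.2 rad); the robot touches nothing.
It fails at once if the screen is flung (faster than 3.5 rad/s) (velocity of joint screen above 3.5 rad/s or velocity of joint screen below -3.5 rad/s).
It fails at once if a bystander is lifted, knocked over or pushed more than 30 mm (distance of any of bead_block, doming_block, frit_cup from where it was at the start of the episode above 0.03 m or angle between any of bead_block, doming_block, frit_cup's own z axis and vertical above 0.5 rad).
It also fails if it takes over 58 s, if anything falls off the work surface, if the arm or the gripper's body presses on something with over 40 N, if the wrist force passes 120 N, or if a joint passes its speed limit or range.

## Working session

There is one attempt and no reset: what is moved stays moved. The work goes in short steps, Python scripts to look and compute and a tool call to move; the robot and the scene stay as the last step left them, time stands still between calls to the robot, and variables do not carry over. Pictures are saved under pics/ and viewed, at most 10 in all, crops included, and the job is handed in when it is done.

Besides the shell and the picture viewer there is one more tool, called as name(argument=value, ...) on one line, values as JSON. play_rows: Moves the arm, as the interface text tells. Its arguments: {"type":"object","properties":{"targets":{"type":"array"},"grip":{"type":"number"}},"required":["targets"]}

```bash
mkdir -p pics
python3 - <<'E'
from plant import telemetry, vision
import cv2
for n in ("scene","top"):
    im=vision.camera(n); cv2.imwrite(f"pics/{n}0.png",im[:,:,::-1])
    c=vision.camera_info(n); print(n,c)
s=telemetry.read_state(); print(s["time_s"],s["tool_pos"],s["tool_rot"])
E
```

```text
scene {'fx': 535.7239641027718, 'fy': 535.7239641027718, 'cx': 327.8552611981887, 'cy': 238.8257164058374, 'R': array([[-0.35676784,  0.93409583, -0.01347943],
       [ 0.60632825,  0.22055544, -0.76401659],
       [-0.71069174, -0.28074951, -0.64505578]]), 't': array([ 0.26416233, -0.22439033,  1.72285311])}
top {'fx': 547.6824932902548, 'fy': 547.6824932902548, 'cx': 318.2469351426931, 'cy': 236.99607168208615, 'R': array([[ 0.02538329, -0.99943954,  0.02182424],
       [-0.99467435, -0.02743172, -0.09935008],
       [ 0.09989308, -0.01918618, -0.99481318]]), 't': array([-0.06274288,  0.59659317,  1.13226617])}
0.1 [0.24298681 0.52058085 0.20472156] [-2.61864698e-04  2.16670696e-01  9.76244414e-01 -7.65554184e-04]
```

View pics/scene0.png

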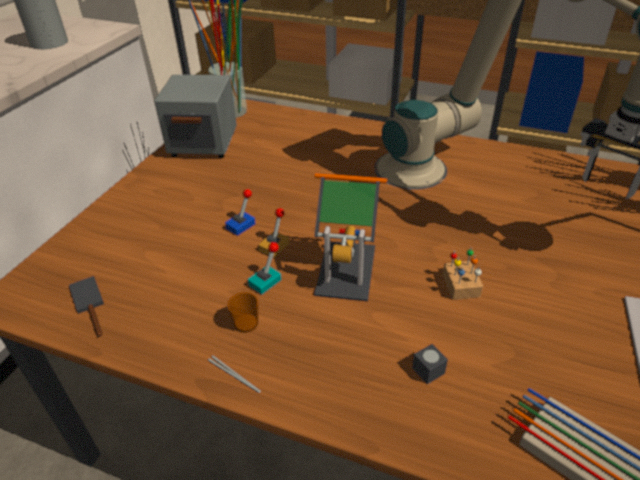

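View pics/top0.png

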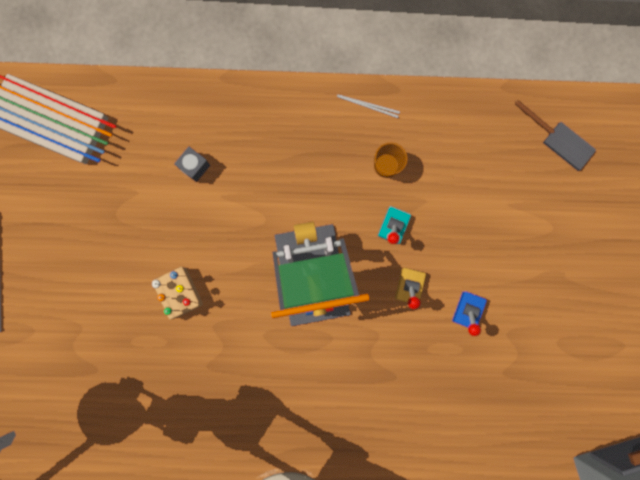

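The scene picture has three levers: blue (240,222), brass (272,243) and turquoise (265,281). In the top view they are at (470,312), (411,287) and (395,225). The brass one next to the screen fits gas_base. I'll measure it and confirm it in a crop.

```bash
cat > h.py <<'E'
import numpy as np, cv2
from plant import telemetry, vision
def ray(n,u,v):
    c=vision.camera_info(n); R,t=c["R"],c["t"]
    d=R.T@np.array([(u-c["cx"])/c["fx"],(v-c["cy"])/c["fy"],1]); return -R.T@t,d
def plane(n,u,v,z):
    o,d=ray(n,u,v); return o+d*(z-o[2])/d[2]
def two(p,q):
    o1,d1=ray("top",*p); o2,d2=ray("scene",*q)
    s=np.linalg.lstsq(np.c_[d1,-d2],o2-o1,rcond=None)[0]
    a,b=o1+s[0]*d1,o2+s[1]*d2; return (a+b)/2,np.linalg.norm(a-b)
def blobs(im,lo,hi,amin=20):
    m=cv2.inRange(cv2.cvtColor(im,cv2.COLOR_RGB2HSV),lo,hi)
    n,l,s,c=cv2.connectedComponentsWithStats(m)
    return [(l==i,c[i].round(1),s[i]) for i in range(1,n) if s[i][4]>=amin]
E
python3 - <<'E'
from h import *
T=cv2.imread("pics/top0.png")[:,:,::-1].copy(); S=cv2.imread("pics/scene0.png")[:,:,::-1].copy()
for n,im in (("top",T),("scene",S)):
    for nm,lo,hi in (("red",(0,200,110),(4,255,255)),("redhi",(174,200,110),(180,255,255)),("orange",(8,225,170),(14,255,255)),("brass",(18,120,90),(28,255,255)),("green",(50,100,40),(75,255,200))):
        for m,c,s in blobs(im,lo,hi,40):
            ys,xs=np.nonzero(m); r=cv2.minAreaRect(np.c_[xs,ys].astype(np.float32))
            print(n,nm,c,s, np.round(cv2.boxPoints(r)).astype(int).tolist() if s[4]>200 else "")
c1=cv2.resize(T[180:350,240:500],(780,510),interpolation=cv2.INTER_CUBIC)
cv2.imwrite("pics/crop.png",c1[:,:,::-1])
E
```

```text
top red [108.2 123.6] [100 120  16   8  49] 
top red [392.8 237.8] [388 233  10  10  83] 
top red [413.6 302.7] [408 297  12  12 108] 
top red [474.1 329.7] [469 325  11  10  92] 
top brass [304.8 231.9] [294 222  23  22 370] [[293, 225], [313, 221], [317, 240], [297, 244]]
top brass [409.4 282.3] [395 268  31  34 500] [[394, 298], [402, 267], [426, 273], [418, 304]]
top brass [179.1 288.4] [174 284  11  10  85] 
top brass [318.5 312.2] [314 309  11   7  58] 
top green [314.7 280.2] [ 279  254   74   54 2882] [[277, 265], [345, 252], [353, 295], [285, 307]]
scene red [247. 193.] [244 190   8   7  43] 
scene red [279.  212.3] [276 209   7   8  42] 
scene red [273.5 246.6] [270 242   8  10  60] 
scene red [552.6 446.2] [509 416  95  64 237] [[508, 418], [510, 415], [604, 478], [602, 481]]
scene orange [351. 177.] [315 173  72   9 210] [[315, 176], [315, 172], [386, 178], [386, 181]]
scene brass [182.4   2.1] [177   0  12   5  44] 
scene brass [315.5  17. ] [241   7 139  21 584] [[240, 18], [241, 7], [379, 18], [378, 29]]
scene brass [576.2  46.6] [516  38 124  18 471] [[516, 43], [516,
[... 158 characters left out ...]
, [371, 113]]
scene brass [537.6 134.3] [497 126  84  18 366] [[496, 131], [497, 125], [580, 139], [579, 144]]
scene brass [624.4 148.1] [608 144  32  10 122] 
scene brass [349.5 229.2] [344 224  10  10  62] 
scene brass [264.1 244.1] [259 239  10  11  64] 
scene brass [342.6 251.4] [333 240  21  22 297] [[332, 259], [334, 238], [353, 240], [351, 261]]
scene brass [457.4 262.4] [454 259   8   8  52] 
scene green [228.7  29. ] [226   2   5  56 143] 
scene green [237.7  35.7] [236   9   5  60 122] 
scene green [347.7 202.6] [ 320  181   56   44 2096] [[319, 221], [323, 179], [375, 184], [372, 225]]
scene green [578.8 441.4] [520 402 120  78 279] [[519, 404], [520, 402], [639, 479], [638, 481]]
```

View pics/crop.png

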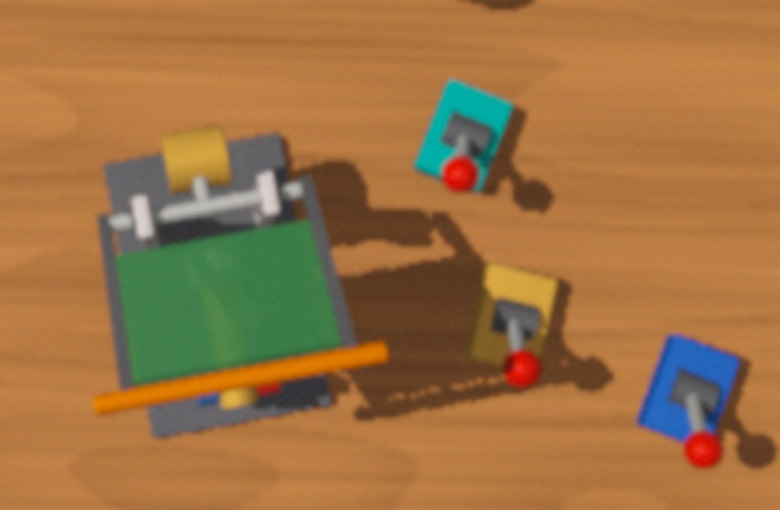

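The crop shows the brass lever with its ball at top-view pixel (413.6,302.7), the orange bar running from about (272,315) to (368,297), and the axle from about (280,254) to (338,243).

Run:
```python
from h import *
np.set_printoptions(precision=4,suppress=True)
print("tip two",two((413.6,302.7),(279,212.3)),"plane",plane("top",413.6,302.7,.092))
a=plane("top",272.3,315,.24);b=plane("top",368.3,297.3,.24)
print("bar",a,b,np.linalg.norm(a-b),(a+b)/2, two((320.3,306.2),(351,177.5)))
h1=plane("top",280,254,.15);h2=plane("top",338.3,243.3,.15);print("hinge",h1,h2,(h1+h2)/2)
# brass block top corners (z=.025), crop px
for p in ((487,264),(558,280),(541,371),(473,355)): print("blk",plane("top",240+p[0]/3,180+p[1]/3,.025))
print("teal tip",plane("top",392.8,237.8,.092),"blue",plane("top",474.1,329.7,.092),"cup",plane("top",391,160,.05),"bead",plane("top",178,290,.05),"steel",plane("top",192,163,.05))
```

```text
tip two (array([ 0.4659, -0.2389,  0.0974]), np.float64(0.0016442947332321813)) plane [ 0.4655 -0.2391  0.092 ]
bar [0.4408 0.0323 0.24  ] [ 0.475  -0.1317  0.24  ] 0.16758526594435152 [ 0.4579 -0.0497  0.24  ] (array([ 0.4574, -0.048 ,  0.2434]), np.float64(0.0027427084068334475))
hinge [0.5517 0.027  0.15  ] [ 0.575  -0.0831  0.15  ] [ 0.5634 -0.028   0.15  ]
blk [ 0.5372 -0.2276  0.025 ]
blk [ 0.5272 -0.2783  0.025 ]
blk [ 0.4628 -0.2666  0.025 ]
blk [ 0.4728 -0.2184  0.025 ]
teal tip [ 0.5944 -0.196   0.092 ] blue [ 0.4152 -0.3603  0.092 ] cup [ 0.7646 -0.1968  0.05  ] bead [0.4787 0.2389 0.05  ] steel [0.7452 0.2231 0.05  ]
```

Only the brass lever fits the description, and its tip height of about 95 mm and block length of about 65 mm check out. The lever pushes along (0.987,-0.16) and the screen along (0.979,0.204). I'll approach in front of the screen with the gripper closed.

play_rows(targets=[[[10, -40, 0, 0, 0, 4], [10, -40, 0, 0, 0, 4], [10, -40, 0, 0, 0, 4], [10, -40, 0, 0, 0, 4], [10, -40, 0, 0, 0, 0]]], grip=0)

```text
time_s: 0.6
tool_pos: [0.2931, 0.3193, 0.2051]
tool_rot: [-0.0, 0.078, 0.997, -0.0]
force: [0.7, 0.0, 0.4]
opening: 0.0576
gripper_force: 0.0
```

play_rows(targets=[[[10, -40, 0, 0, 0, 0], [10, -40, 0, 0, 0, 0], [10, -40, 0, 0, 0, 0], [0, -40, 0, 0, 0, 0], [0, -40, 0, 0, 0, 0]]])

```text
time_s: 1.1
tool_pos: [0.3229, 0.1195, 0.2053]
tool_rot: [-0.0, 0.078, 0.997, -0.0]
force: [1.0, -0.9, 0.2]
opening: 0.0174
gripper_force: 0.0
```

play_rows(targets=[[[0, -40, 0, 0, 0, 0], [0, -40, 0, 0, 0, 0], [0, -40, 0, 0, 0, 0], [0, -40, 0, 0, 0, 0], [0, -40, 0, 0, 0, 0]]])

```text
time_s: 1.6
tool_pos: [0.3227, -0.0804, 0.2054]
tool_rot: [0.0, 0.079, 0.997, 0.0]
force: [1.9, -0.0, 0.1]
opening: 0.0003
gripper_force: 0.0
```

play_rows(targets=[[[0, -40, 0, 0, 0, 0], [0, -40, 0, 0, 0, 0], [0, -40, 0, 0, 0, 0], [0, -30, 0, 0, 0, 0], [0, 0, 0, 0, 0, 0]]])

```text
time_s: 2.1
tool_pos: [0.3234, -0.2325, 0.2052]
tool_rot: [-0.0, 0.081, 0.997, -0.001]
force: [1.3, 0.6, 0.1]
opening: 0.0007
gripper_force: 0.0
```

play_rows(targets=[[[40, 0, -30, 0, 0, 0], [40, 0, -30, 0, 0, 0], [0, 0, -35, 0, 0, 0], [0, 0, -30, 0, 0, 0], [0, 0, 0, 0, 0, 0]]])

```text
time_s: 2.6
tool_pos: [0.4003, -0.2253, 0.0769]
tool_rot: [-0.004, 0.078, 0.997, 0.003]
force: [-0.6, -0.3, 0.2]
opening: 0.0003
gripper_force: 0.0
```

Run:
```python
from h import *
im=vision.camera("scene"); cv2.imwrite("pics/s1.png",cv2.resize(im[140:320,200:440],(800,600))[:,:,::-1])
print(telemetry.read_state()["tool_pos"])
```

```text
[ 0.40175882 -0.22676173  0.07912712]
```

View pics/s1.png

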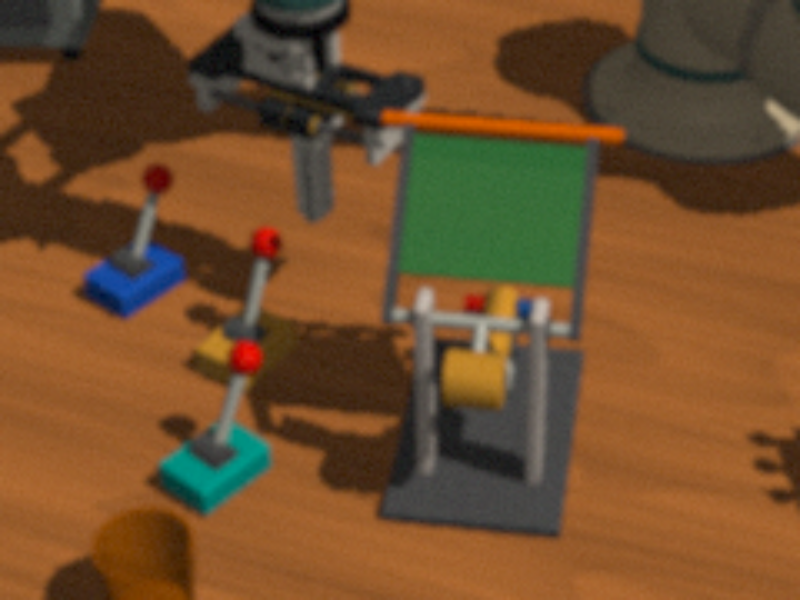

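The picture shows the closed fingers (crop 313,215) behind the brass lever's ball (266,242), with room beside the bar. Now I'll push.

play_rows(targets=[[[10, -12, 0, 0, 0, 0], [15, -2, 0, 0, 0, 0], [10, -2, 0, 0, 0, 0], [10, -2, 0, 0, 0, 0], [10, -2, 0, 0, 0, 0]]])

```text
time_s: 3.15
tool_pos: [0.459, -0.2491, 0.0809]
tool_rot: [-0.0, 0.079, 0.997, -0.0]
force: [-1.6, 0.1, 0.7]
opening: 0.0007
gripper_force: 0.7
```

play_rows(targets=[[[10, -2, 0, 0, 0, 0], [10, -2, 0, 0, 0, 0], [10, -2, 0, 0, 0, 0], [10, -1, 0, 0, 0, 0], [0, 0, 0, 0, 0, 0]]])

```text
time_s: 3.65
tool_pos: [0.5001, -0.2563, 0.0803]
tool_rot: [0.001, 0.078, 0.997, -0.0]
force: [-0.0, -0.1, -0.2]
opening: 0.0005
gripper_force: 0.0
```

Run:
```python
from h import *
im=vision.camera("scene"); cv2.imwrite("pics/s2.png",cv2.resize(im[170:290,220:380],(800,600))[:,:,::-1])
s=telemetry.read_state();print(s["tool_pos"],s["force"])
for m,c,st in blobs(im,(0,200,80),(4,255,255),15):
    if 220<c[0]<300: print(c,st[4],plane("scene",*c,.095))
```

```text
[ 0.49917814 -0.25600153  0.08028688] [ 0.73024075 -0.24968316  0.24140616]
[246.7 193.1] 41 [ 0.41448768 -0.36126183  0.095     ]
[264.9 223.6] 36 [ 0.51859301 -0.25503399  0.095     ]
[273.3 246.7] 60 [ 0.59260815 -0.19632682  0.095     ]
```

View pics/s2.png

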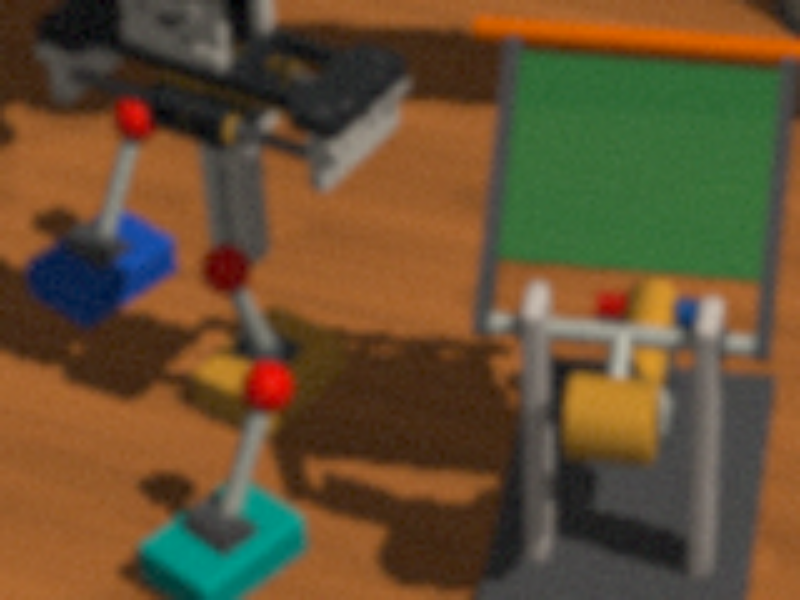

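The ball (225,268 in the crop) is past mid-travel at x≈0.519 with the fingers behind it. About 20 mm remains.

play_rows(targets=[[[8, -1, 0, 0, 0, 0], [6, -1, 0, 0, 0, 0], [4, 0, 0, 0, 0, 0], [2, 0, 0, 0, 0, 0], [0, 0, 0, 0, 0, 0]]])

```text
time_s: 4.2
tool_pos: [0.5145, -0.2579, 0.0803]
tool_rot: [-0.004, 0.078, 0.997, -0.0]
force: [-8.5, -2.5, 4.3]
opening: -0.0
gripper_force: 4.1
```

Run:
```python
from h import *
im=vision.camera("scene")
s=telemetry.read_state();print(s["tool_pos"],s["force"])
for m,c,st in blobs(im,(0,200,70),(4,255,255),15):
    if 220<c[0]<300: print(c,st[4],plane("scene",*c,.092))
```

```text
[ 0.51451874 -0.25794068  0.08031494] [-9.11010038 -1.12941458  4.07992533]
[261.9 228.3] 39 [ 0.53510583 -0.25568358  0.092     ]
[273.4 246.7] 60 [ 0.58947664 -0.19780521  0.092     ]
```

The force jumped to 9 N and the ball stands at x≈0.537, so the lever is closed. I'll back off and go to the screen.

play_rows(targets=[[[-30, 5, 0, 0, 0, 0], [-40, 6, 0, 0, 0, 0], [-40, 6, 0, 0, 0, 0], [-30, 0, 40, 0, 0, 0], [-20, 0, 40, 0, 0, 0]]])

```text
time_s: 4.75
tool_pos: [0.3557, -0.2396, 0.1605]
tool_rot: [-0.001, 0.079, 0.997, 0.001]
force: [0.9, -2.2, -0.1]
opening: 0.0005
gripper_force: 0.0
```

play_rows(targets=[[[0, 30, 40, 0, 0, 7], [0, 40, 10, 0, 0, 7], [0, 40, 0, 0, 0, 7], [0, 40, 0, 0, 0, 0], [0, 28, 0, 0, 0, 0]]])

```text
time_s: 5.25
tool_pos: [0.3584, -0.0609, 0.2112]
tool_rot: [0.001, -0.105, 0.995, 0.0]
force: [0.0, -0.9, 0.1]
opening: 0.0003
gripper_force: 0.0
```

play_rows(targets=[[[15, 0, 0, 0, 0, 0], [15, 0, 0, 0, 0, 0], [0, 0, 0, 0, 0, 0]]])

```text
time_s: 5.55
tool_pos: [0.3913, -0.064, 0.2108]
tool_rot: [0.001, -0.104, 0.995, -0.001]
force: [0.1, -0.1, 0.1]
opening: 0.0006
gripper_force: 0.0
```

Run:
```python
from h import *
im=vision.camera("scene"); cv2.imwrite("pics/s3.png",cv2.resize(im[100:310,190:470],(800,600))[:,:,::-1])
s=telemetry.read_state();print(s["tool_pos"],s["tool_rot"],s["force"])
for m,c,st in blobs(im,(0,200,70),(4,255,255),15):
    if 220<c[0]<300: print(c,st[4],plane("scene",*c,.092))
```

```text
[ 0.38978118 -0.06397681  0.2104219 ] [ 8.57323531e-06 -1.04106219e-01  9.94566171e-01 -1.62136691e-04] [-0.24156381  0.05979951 -0.32895859]
[246.8 192.7] 53 [ 0.4090165  -0.36417717  0.092     ]
[261.8 227.8] 51 [ 0.53338009 -0.2568174   0.092     ]
[273.4 246.8] 59 [ 0.58981212 -0.19764627  0.092     ]
```

View pics/s3.png

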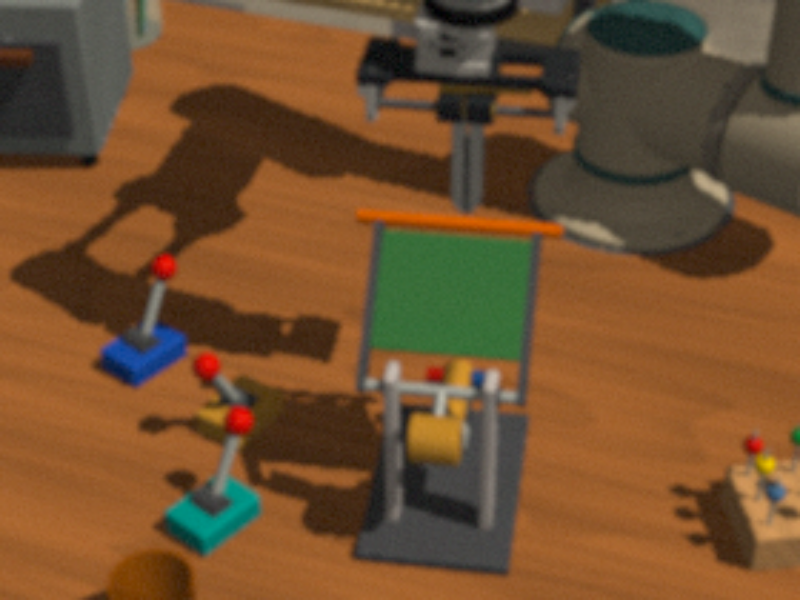

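The picture shows the brass lever leaning over (ball 207,366) and the fingers in front of the bar (468,210). I'll check the lever angle more precisely before raising the screen.

Run:
```python
from h import *
im=vision.camera("top"); b=[c for m,c,st in blobs(im,(0,200,70),(4,255,255),30) if 370<c[0]<440]
print(b)
p=[c for c in b if c[1]>245]
P,e=two(p[0],(261.8,227.8)); P0,e0=two((413.6,302.7),(279,212.3))
d=P-P0; print(P,e,P0,d,"travel",np.linalg.norm(d[:2]),"full .0767; angle",0.5+np.arcsin((np.linalg.norm(d[:2])-.03835)/.08))
```

```text
[array([392.8, 237.8]), array([421.6, 266.7])]
[ 0.53756391 -0.25409088  0.09589192] 0.00046427394350616693 [ 0.46586691 -0.23887705  0.09738311] [ 0.071697   -0.01521383 -0.00149119] travel 0.07329338796200881 full .0767; angle 0.9520297835346938
```

The lever is at about 0.95–1.0, against its stop. Now I'll raise the screen along the bar's arc at about 0.9 rad/s.

play_rows(targets=[[[15, 3, 0, 0, 0, 0], [15, 3, 0, 0, 0, 0], [13, 3, 0, 0, 0, 0], [8, 2, 4, 0, 0, 0], [8, 2, 9, 0, 0, 0]]])

```text
time_s: 6.15
tool_pos: [0.4473, -0.0496, 0.2229]
tool_rot: [-0.001, -0.105, 0.995, 0.0]
force: [-1.1, -1.1, -1.2]
opening: 0.0008
gripper_force: 0.3
```

play_rows(targets=[[[9, 2, 8, 0, 0, 0], [9, 2, 7, 0, 0, 0], [10, 2, 6, 0, 0, 0], [11, 2, 6, 0, 0, 0], [11, 2, 5, 0, 0, 0]]])

```text
time_s: 6.65
tool_pos: [0.4986, -0.0396, 0.256]
tool_rot: [0.001, -0.104, 0.995, 0.0]
force: [-0.2, 0.4, 0.0]
opening: 0.0008
gripper_force: 0.3
```

Run:
```python
from h import *
im=vision.camera("scene"); cv2.imwrite("pics/s4.png",cv2.resize(im[100:310,190:470],(800,600))[:,:,::-1])
s=telemetry.read_state();print(s["tool_pos"],s["force"])
```

```text
[ 0.50103012 -0.03957468  0.25656875] [2.07954282 0.39869742 1.07388999]
```

View pics/s4.png

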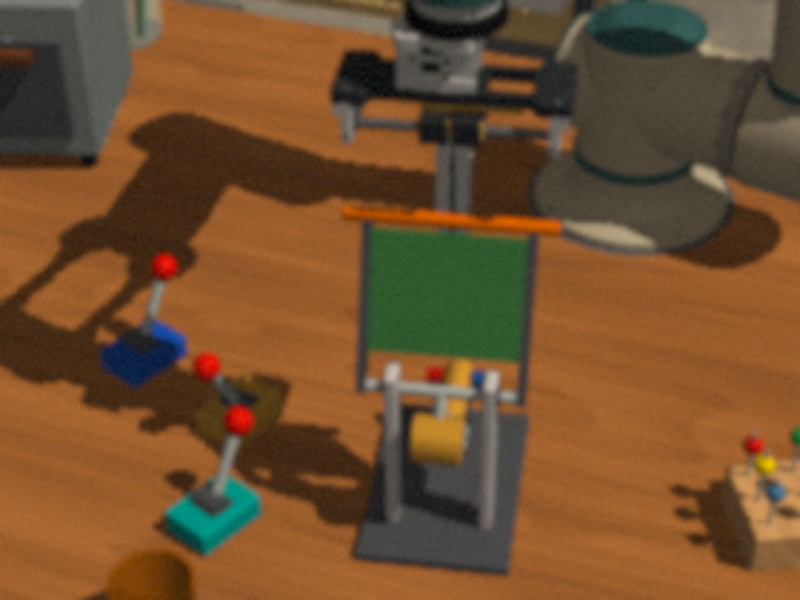

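Run:
```python
from h import *
c=vision.camera_info("scene"); u=np.array([.979,.204,0]);piv=np.array([.563,-.028,.15])
for f in range(40,130,10):
    a=np.radians(f);X=c["R"]@(piv-u*.14*np.cos(a)+[0,0,.14*np.sin(a)])+c["t"]
    print(f,(c["fx"]*X[0]/X[2]+c["cx"]).round(1),(c["fy"]*X[1]/X[2]+c["cy"]).round(1))
im=vision.camera("top"); cv2.imwrite("pics/t4.png",cv2.resize(im[180:350,240:500],(780,510))[:,:,::-1])
```

```text
40 349.6 178.7
50 348.7 176.6
60 347.6 176.3
70 346.4 177.8
80 345.0 181.4
90 343.4 186.9
100 341.8 194.3
110 340.3 203.3
120 338.7 213.7
```

View pics/t4.png

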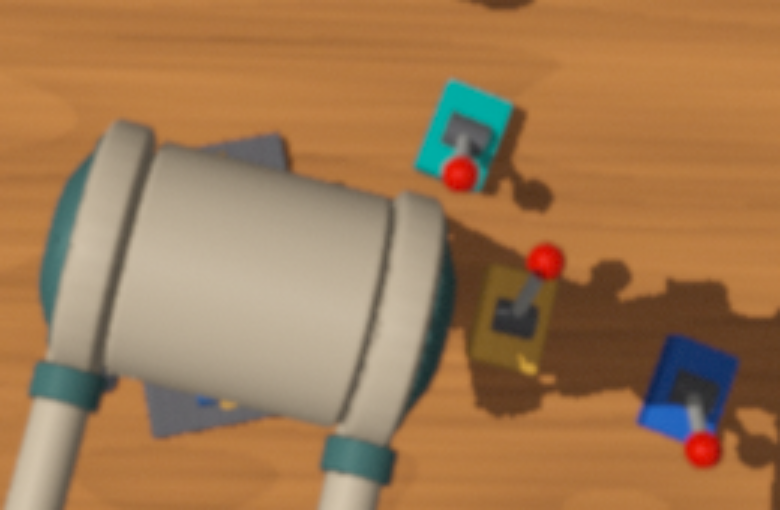

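The top view is blocked by the arm, but it does show the lever closed (ball 547,262). The bar's scene row fits φ≈65–70°, so I'll continue past balance.

play_rows(targets=[[[11, 2, 4, 0, 0, 0], [11, 2, 3, 0, 0, 0], [11, 2, 2, 0, 0, 0], [11, 2, 1, 0, 0, 0], [10, 2, 0, 0, 0, 0]]])

```text
time_s: 7.25
tool_pos: [0.5526, -0.0298, 0.2655]
tool_rot: [0.0, -0.104, 0.995, -0.0]
force: [0.1, 1.3, -0.1]
opening: 0.0005
gripper_force: 0.1
```

play_rows(targets=[[[6, 1, 0, 0, 0, 0], [0, 0, 0, 0, 0, 0], [0, 0, 0, 0, 0, 0], [0, 0, 0, 0, 0, 0], [0, 0, 0, 0, 0, 0]]])

```text
time_s: 7.75
tool_pos: [0.5569, -0.029, 0.2656]
tool_rot: [-0.0, -0.104, 0.995, 0.0]
force: [1.3, -0.7, 0.3]
opening: 0.0008
gripper_force: 0.0
```

Run:
```python
from h import *
im=vision.camera("scene"); cv2.imwrite("pics/s5.png",cv2.resize(im[100:310,190:470],(800,600))[:,:,::-1])
s=telemetry.read_state();print(s["time_s"],s["tool_pos"],s["force"])
for m,c,st in blobs(im,(6,200,120),(14,255,255),80): 
    if 300<c[0]<400 and 130<c[1]<260: print(c,st)
```

```text
7.8 [ 0.55694948 -0.02902317  0.26566912] [-0.45892416  0.10729572  0.93592098]
[341.4 203.3] [300 197  83  14 458]
```

View pics/s5.png

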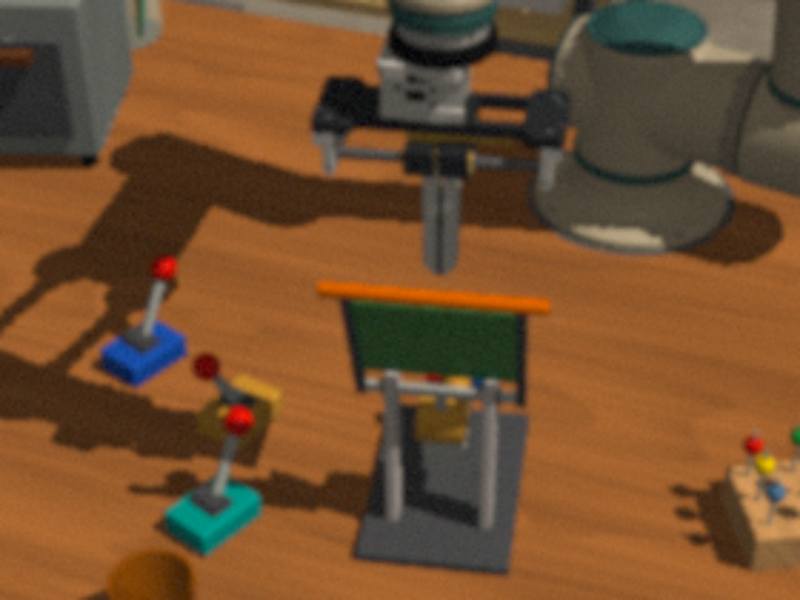

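The screen has left the fingers (bar row 203, about 110°) and is falling back by itself. I'll retreat straight back and wait.

play_rows(targets=[[[-20, -4, 10, 0, 0, 0], [-40, -8, 10, 0, 0, 0], [-40, -8, 0, 0, 0, 0], [-40, -8, 0, 0, 0, 0], [-20, 0, 0, 0, 0, 0]]])

```text
time_s: 8.3
tool_pos: [0.394, -0.0572, 0.2858]
tool_rot: [-0.0, -0.104, 0.995, -0.0]
force: [-0.1, -0.1, 0.1]
opening: 0.0006
gripper_force: 0.0
```

play_rows(targets=[[[0, 0, 0, 0, 0, 0], [0, 0, 0, 0, 0, 0], [0, 0, 0, 0, 0, 0], [0, 0, 0, 0, 0, 0], [0, 0, 0, 0, 0, 0]]])

```text
time_s: 8.8
tool_pos: [0.398, -0.0569, 0.2852]
tool_rot: [-0.0, -0.105, 0.995, 0.0]
force: [-0.2, -0.4, 0.3]
opening: -0.0001
gripper_force: 0.0
```

play_rows(targets=[[[0, 0, 0, 0, 0, 0], [0, 0, 0, 0, 0, 0], [0, 0, 0, 0, 0, 0], [0, 0, 0, 0, 0, 0], [0, 0, 0, 0, 0, 0]]])

```text
time_s: 9.3
tool_pos: [0.3973, -0.0569, 0.2855]
tool_rot: [0.0, -0.104, 0.995, 0.0]
force: [0.3, -0.7, -0.5]
opening: 0.0004
gripper_force: 0.0
```

Run:
```python
from h import *
for k in range(4):
    im=vision.camera("scene")
    for m,c,st in blobs(im,(6,200,120),(14,255,255),80): 
        if 300<c[0]<400 and 130<c[1]<260: print(c,st)
c=vision.camera_info("scene"); u=np.array([.979,.204,0]);piv=np.array([.563,-.028,.15])
for f in (115,120,125):
    a=np.radians(f);X=c["R"]@(piv-u*.14*np.cos(a)+[0,0,.14*np.sin(a)])+c["t"]
    print(f,(c["fy"]*X[1]/X[2]+c["cy"]).round(1))
a=cv2.imread("pics/scene0.png")[:,:,::-1].astype(int)
print([np.abs(a-im)[y0:y1,x0:x1].mean().round(1) for y0,y1,x0,x1 in ((245,300,440,490),(340,385,410,450),(290,335,225,262))])
for m,q,st in blobs(im,(0,200,70),(4,255,255),15):
    if 255<q[0]<300: print(q)
cv2.imwrite("pics/s6.png",im[:,:,::-1])
```

```text
[339.7 218. ] [298 212  84  13 475]
[339.9 218. ] [298 212  84  13 483]
[340.  217.9] [298 212  84  13 489]
[340.2 218. ] [298 212  84  14 481]
115 208.4
120 213.7
125 219.3
[np.float64(3.8), np.float64(3.7), np.float64(4.1)]
[262.1 227.8]
[272.9 246.8]
```

View pics/s6.png

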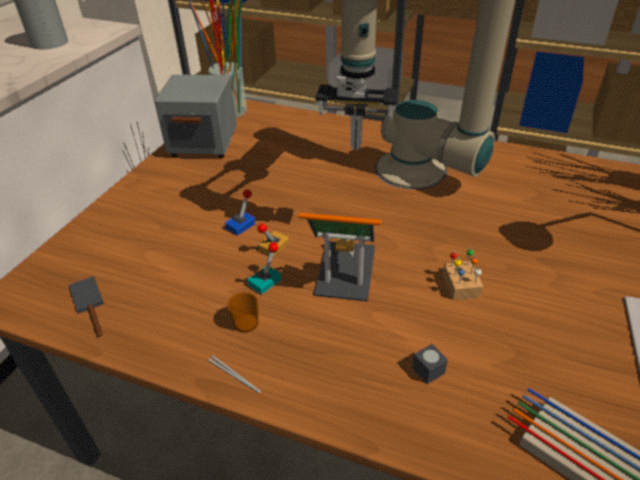

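The screen rests at about 124° (bar row 218, steady), which is its back stop. The lever is closed (ball 262,228), and the bead block, steel cube and cup have not moved. I'm handing the job in.

```bash
python3 -c "
from plant import ticket; print(ticket.close_job())"
```

```text
the job is handed in; nothing more can be done
None
```

I closed the red gas lever, then pushed the green screen up to rest on its back stop, left the bead block, steel cube and cup unmoved, and handed the job in at about 9.5 s; the hand-in returned no verdict.

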